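# Snap the keyed-alike pair of padlocks shut

### The arm

A 7-joint arm with a two-finger parallel gripper is mounted at the origin on the work surface. World frame = base frame: x ahead of the robot, y to its left, z up, the work surface at z = 0. Lengths are in mm, angles in rad, forces in N, time in s.
With the tool pointing down it reaches from about 400 to 875 mm from the base axis. Payload 4.4 kg.
Tool frame: the origin (TCP) lies midway between the tips of the shut fingers; the grasp point (between the pads) lies 19 mm behind it; z points along the fingers, y is the direction in which the jaws open and shut (so a half turn about z gives the same grasp; the last joint's range is limited). The gripper opens to 85 mm and grips with 20 to 120 N. Pads are 22 mm wide; open, the fingers measure 114 mm over their backs; the gripper's body (76 mm by 85 mm) begins 54 mm behind the grasp point. The pads swing forward as they close: fully open they stand 13 mm farther back than shut.
Start: joints at [1.259, 0.628, 0.038, 1.517, -0.027, 0.996, -0.02], TCP at [158.193, -630.47, 231.313] pointing down, gripper open.
Joint ranges: [-3.06, 3.06], [-0.37, 2.12], [-1.25, 1.32], [0.18, 2.47], [-1.1, 4.24], [0.23, 1.98], [-2.94, 2.94]. Speed limits (rad/s): [2.57, 2.57, 3.14, 3.14, 3.14, 3.14, 3.14].

### API

Orientations are given as [roll, pitch, yaw] about the fixed x, y, z axes, in that order (R = Rz(yaw) Ry(pitch) Rx(roll)).
In Python, from cell import * gives the robot as it stands. The module is installed in compiled form; this text tells all that it offers.
- The arm moves only by the tool move_arm, never from a script. Its argument "series" is a list of rows, each a list of 2 entries, a list of its own where there are three numbers: the shift along the tool's x, y, z in m, then the turn about the tool's z in rad. In form: [[[x, y, z], yaw], ...]. A call has 1 to 5 rows; each row is the pose to reach, as a shift and turn from the pose measured when the call began, along the tool's axes at that moment; what a row does not reach only later rows make up. A row lasts 1/8 s, in which the tool goes at most 62.5 mm and 10.7 degrees, less where a joint would pass 70% of its speed; a pose out of reach is approached as far as the arm can. A call with a gripper value outside its range is refused whole. "claw" is the opening, from 0 (shut) to 1 (fully open), set as the call begins (left out, the last holds). The fingers move at their own pace and stop on an object; the grip force is fixed at half the most. Time passes only in rows, so rows that repeat a pose let the fingers close. It gives the time, the measured TCP pose, the force and the opening at its end, in the units of the state.
- read_state(): the state, without advancing time (a new reading comes with each control period).
- get_image(name): name is "scene" or "side" or "wrist"; returns the picture (480x640x3 uint8, blue, green, red); there is no depth.
- camera_model(name): a dict with "fov_y" (degrees; the focal length in pixels is half the picture's height over the tangent of half this angle, whatever the lens; pixels are square), "cx", "cy" (the principal point, pixels), "pose" (4x4, takes a point from camera to world coordinates); the wrist camera has in their place "tool_from_camera" (4x4, takes a point from camera to tool coordinates, whose origin is the TCP and whose axes are the flange's). Camera axes: x right, y down, z forward; pixel columns grow to the right and rows downward; lengths in mm; the calibration is good to about 2 mm. A picture is of the moment at which its call begins: read the wrist's pose just before it. camera_model takes no time and is no camera call.
- finish_job(): hands the job in, once; it reports no verdict.
The state is a dict: "clock": time; "qpos": joint angles; "qd": joint speeds; "tau": joint torques, N m; "eef_pos": TCP position; "tool_rot": TCP orientation; "force": force on the tool from outside, world axes, zero at the start; "torque": the same for the moment, N m; "width": finger opening in mm.
Only numpy, scipy, OpenCV 4.12 (cv2) and the standard library are available. Lean on these libraries where they do the work, as an engineer would, in place of code of your own. Each camera call takes 0.05 s, during which the arm holds its last target. There are 200 camera calls.

### The job

The two large padlocks with short shackles are a keyed-alike pair that is ready to go out: snap both shut where they stand, by pressing each shackle gently down with the fingertips until it is fully home, in either order. Do not lift them, shove them about or tip them over. The long-shackled padlock and the small one are still waiting for their keys and must stay open, and everything else stays where it is.

Things in the scene. Friction and masses are not known exactly. Their poses are not given: they have to be found in the camera images.
- lock_a: one of two identical large padlocks with a SHORT shackle: solid brass body 60 wide (its y) x 30 deep (its x) x 52 high, steel shackle of 10 mm round bar. Stands upright and loose on the mat, 0.5 to 0.8 kg. Origin: centre of its underside, z up. Heel leg at y -20, toe at y +20 mm, between them a half-round arch of 25 mm outer radius. Top of shackle above the origin: 108 mm open, 94 mm home
- lock_a_crown (a point): highest point of lock_a's shackle, in the middle of its arch, over the middle of the lock; it goes down with the shackle
- lock_a_shackle (a joint): how far lock_a's shackle is pushed in: 0 = fully raised (open), 0.014 m = home (locked), where the spring inside gives about 2.5 mm more under a 20 N push and comes back. It slides straight down, takes about 5 N to move, and stays where it is left
- lock_b: the other large padlock with a SHORT shackle, the same in every way as lock_a
- lock_b_crown (a point): highest point of lock_b's shackle, as for lock_a
- lock_b_shackle (a joint): as lock_a_shackle, for lock_b: 0 = open, 0.014 m = home
- lock_long: large padlock with the same body but a LONG shackle (top 136 mm above its underside), open, standing loose on the mat; to be left alone. Origin: centre of its underside
- lock_long_shackle (a joint): its shackle: 0 = open, 0.014 m = home; to stay open
- lock_small: small padlock, brass body 40 wide x 20 deep x 36 high, short thin shackle (top 74 mm above its underside), open, standing loose on the mat; to be left alone. Origin: centre of its underside
- lock_small_shackle (a joint): its shackle: 0 = open, 0.010 m = home; to stay open
- euro_cylinder: brass door-lock (euro profile) cylinder standing on its end on the mat, loose, pear-shaped section 17 x 34, 67 high; to be left alone. Origin: underside
- rim_cylinder: round brass rim-lock cylinder, 35 diameter x 34 high, with a thin flat steel tail bar up to 79 high, standing loose on the mat; to be left alone. Origin: centre of its underside
- spray_can: lubricant spray can, 53 diameter x 161 high, standing loose on the bench to the left of the mat; to be left alone. Origin: centre of its underside
- screwdriver: screwdriver 190 long lying loose on the bench to the right of the mat; to be left alone
- mallet: small brass hammer with a wooden handle, 200 long, 28 high, lying loose on the bench to the left of the mat; to be left alone. Origin: under the head
- mat: fixed black rubber bench mat 330 (x) x 400 (y) x 3 thick on which the locks and cylinders stand in two rows of three, 110 to 150 mm apart. Origin: centre of its underside, on the bench top
Not all that is in view belongs to the job. What is shaped like the lock_b but turquoise is not meant. What is shaped like the lock_a but black is not meant.

How it is judged:
By the outcome, as a careful person would: the job done as asked, in the order asked, and still so for the second after the job is handed in, with the robot touching nothing.
It also fails if it takes over 32 s, if anything falls off the work surface, if the arm or the gripper's body presses on something with over 40 N, if the wrist force passes 120 N, or if a joint passes its speed limit or range.

## Working session

There is one attempt and no reset: what is moved stays moved. The work goes in short steps, Python scripts to look and compute and a tool call to move; the robot and the scene stay as the last step left them, time stands still between calls to the robot, and variables do not carry over. Pictures are saved under pics/ and viewed, about 8 in all and at most 12, crops included, and the job is handed in when it is done.

Besides the shell and the picture viewer there is one more tool, called after "Emit:" in YAML: its name, and indented under it one key for each argument. move_arm: Moves the arm, as the interface text tells. Its arguments: {"type":"object","properties":{"series":{"type":"array"},"claw":{"type":"number"}},"required":["series"]}

```bash
mkdir -p pics; python3 - <<'E'
from cell import *
import cv2, numpy as np
s=read_state(); print(s)
for n in("scene","side","wrist"):
    cv2.imwrite(f"pics/{n}0.png",get_image(n)); m=camera_model(n); print(n,m)
E
```

```text
{'clock': 0.0, 'qpos': array([ 1.25925707,  0.62931477,  0.03843549,  1.51835292, -0.02696735,
        0.99633273, -0.0200097 ]), 'qd': array([-8.91611201e-04, -3.05695381e-04,  1.97032938e-04,  6.82051545e-05,
        3.71071606e-04,  3.19152806e-04, -1.73780836e-03]), 'tau': array([-2.08286849e-06, -5.63407159e+01,  1.22652333e+00, -1.93449032e+01,
        1.11151597e-02,  1.05206994e-02,  1.52345046e-05]), 'eef_pos': array([ 157.99833894, -629.86002937,  230.41413974]), 'tool_rot': array([-3.13970327e+00,  4.68414321e-05,  2.45752942e-01]), 'force': array([-0.17293399, -0.26496495, -0.56697324]), 'torque': array([0.00254418, 0.01009433, 0.03400439]), 'width': 85.20120285599216}
scene {'fov_y': 44.822765831447406, 'cx': 318.9129052287298, 'cy': 236.30864513127807, 'pose': array([[ 7.47396269e-01,  4.41785640e-01, -4.96209901e-01,
         1.17871505e+03],
       [ 6.64342703e-01, -4.89207100e-01,  5.65088654e-01,
        -7.04393483e+02],
       [ 6.89864567e-03, -7.51998578e-01, -6.59128627e-01,
         8.75340685e+02],
       [ 0.00000000e+00,  0.00000000e+00,  0.00000000e+00,
 
[... 210 characters left out ...]
  [-4.83688721e-01,  5.92901432e-01, -6.43826928e-01,
         5.63796644e+02],
       [-1.44714273e-02, -7.40917384e-01, -6.71440248e-01,
         6.87964971e+02],
       [ 0.00000000e+00,  0.00000000e+00,  0.00000000e+00,
         1.00000000e+00]])}
wrist {'fov_y': 59.98869260678376, 'cx': 321.76123150353726, 'cy': 236.52457459693173, 'tool_from_camera': array([[-6.00231104e-04, -9.45706601e-01, -3.25021023e-01,
         8.50072556e+01],
       [ 9.99999591e-01, -3.47885475e-04, -8.34509924e-04,
         2.05799753e-01],
       [ 6.76131450e-04, -3.25021391e-01,  9.45706423e-01,
        -1.42768086e+02],
       [ 0.00000000e+00,  0.00000000e+00,  0.00000000e+00,
         1.00000000e+00]])}
```

View pics/scene0.png

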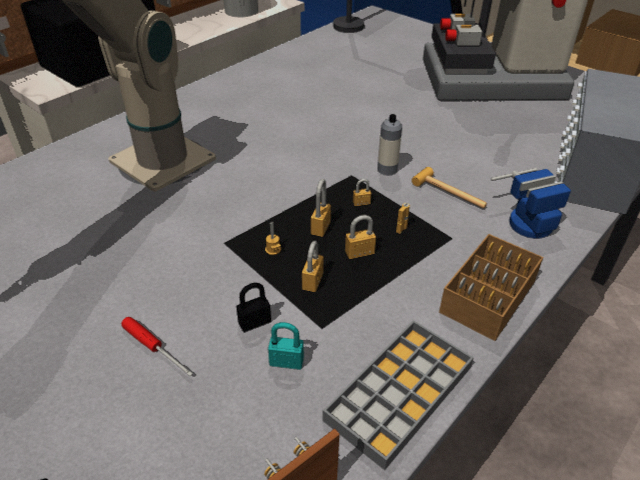

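View pics/side0.png

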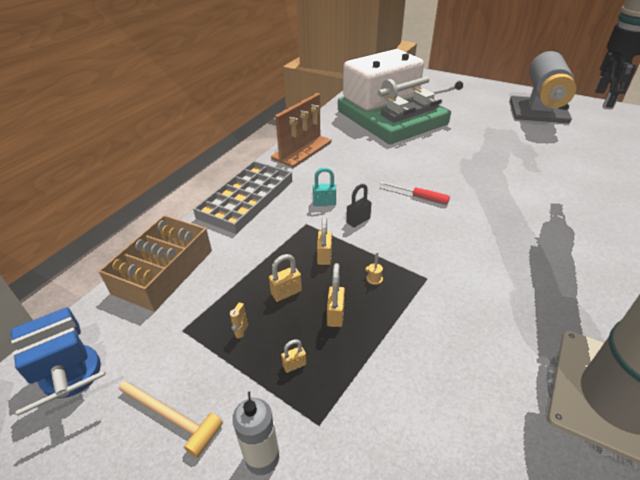

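The scene view shows the mat with the short-shackled locks at about (313,270) and (360,240). The long one is at (320,210) and the small one at (362,193). In the side view the two short ones are at (324,245) and (285,280). I'll zoom in to get the crown pixels.

```bash
cat > h.py <<'E'
from cell import *
import cv2, numpy as np
from scipy.spatial.transform import Rotation as R
def pose(n,s=None):
    m=camera_model(n)
    if n!="wrist": return m,m["pose"]
    s=s or read_state(); T=np.eye(4); T[:3,:3]=R.from_euler("xyz",s["tool_rot"]).as_matrix(); T[:3,3]=s["eef_pos"]
    return m,T@m["tool_from_camera"]
def plane(n,u,v,z,s=None):
    m,P=pose(n,s); f=240/np.tan(np.radians(m["fov_y"]/2))
    d=P[:3,:3]@np.array([(u-m["cx"])/f,(v-m["cy"])/f,1]); return P[:3,3]+d*(z-P[2,3])/d[2]
def proj(n,X,s=None):
    m,P=pose(n,s); f=240/np.tan(np.radians(m["fov_y"]/2))
    c=P[:3,:3].T@(np.array(X)-P[:3,3]); return c[:2]/c[2]*f+[m["cx"],m["cy"]]
E
python3 - <<'E'
from h import *
a=cv2.imread("pics/scene0.png")[195:295,290:390]; b=cv2.imread("pics/side0.png")[205:305,260:360]
cv2.imwrite("pics/z1.png",np.hstack([cv2.resize(i,(400,400),interpolation=cv2.INTER_CUBIC) for i in(a,b)]))
for k,p,q in(("near",(316,242),(324,220)),("far",(361,217),(285,256))):
    print(k,plane("scene",*p,108),plane("side",*q,108))
E
```

```text
near [608.11134784 -63.16094408 108.        ] [605.50641773 -69.08903198 108.        ]
far [625.54312719  57.72341683 108.        ] [618.73841199  64.2477053  108.        ]
```

View pics/z1.png

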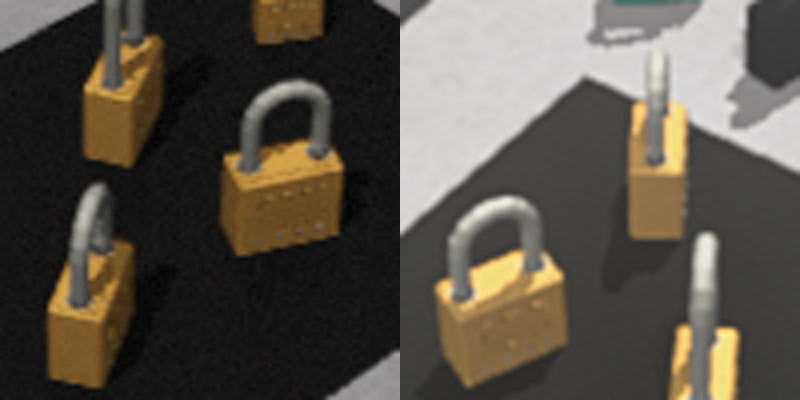

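Both targets show short shackles. The near lock's crown is at about (607,-66) and the far lock's at about (622,61). I'll move over them and refine the positions with the wrist camera.

Emit:
move_arm:
  series:
    - [[0.039,-0.031,0],0]
    - [[0.078,-0.062,0],0]
    - [[0.117,-0.093,0],0]
    - [[0.156,-0.124,0],0]
    - [[0.195,-0.155,0],0]
  claw: 0

```text
clock: 0.78
eef_pos: [310.3, -430.7, 230.7]
tool_rot: [-3.14, -0.0, 0.246]
force: [0.8, -1.0, -0.3]
width: 0.5
```

Emit:
move_arm:
  series:
    - [[0.039,-0.031,0],0]
    - [[0.078,-0.062,0],0]
    - [[0.117,-0.093,0],0]
    - [[0.156,-0.124,0],0]
    - [[0.195,-0.155,0],0]

```text
clock: 1.4
eef_pos: [462.5, -231.6, 230.9]
tool_rot: [-3.14, 0.0, 0.246]
force: [0.9, -0.5, -0.2]
width: -0.1
```

Emit:
move_arm:
  series:
    - [[0.034,-0.04,0],0.05]
    - [[0.068,-0.08,0],0.1]
    - [[0.102,-0.12,0],0.15]
    - [[0.136,-0.16,0],0.2]
    - [[0.166,-0.197,0],0.246]

```text
clock: 2.02
eef_pos: [576.2, 1.8, 231.0]
tool_rot: [-3.14, 0.001, -0.001]
force: [0.3, -0.7, 0.1]
width: -0.1
```

Emit:
move_arm:
  series:
    - [[0,0,0],0]
    - [[0,0,0],0]

```text
clock: 2.28
eef_pos: [575.7, 1.3, 230.7]
tool_rot: [-3.141, 0.002, -0.001]
force: [0.2, -1.0, -0.1]
width: -0.0
```

```bash
python3 - <<'E'
from h import *
s=read_state(); im=get_image("wrist"); cv2.imwrite("pics/w1.png",im); print(s["eef_pos"],s["tool_rot"],s["qd"].round(3))
import pickle; pickle.dump(s,open("s1.pkl","wb"))
for p in((607,-66,106),(622,61,106)): print(proj("wrist",p,s))
E
```

```text
[575.67684323   1.30983176 230.65362502] [-3.14084703e+00  1.69021867e-03 -7.56900079e-04] [ 0.027 -0.01   0.019  0.009  0.003 -0.001  0.002]
[425.94268289 180.47179916]
[228.80978985 157.43361982]
```

View pics/w1.png

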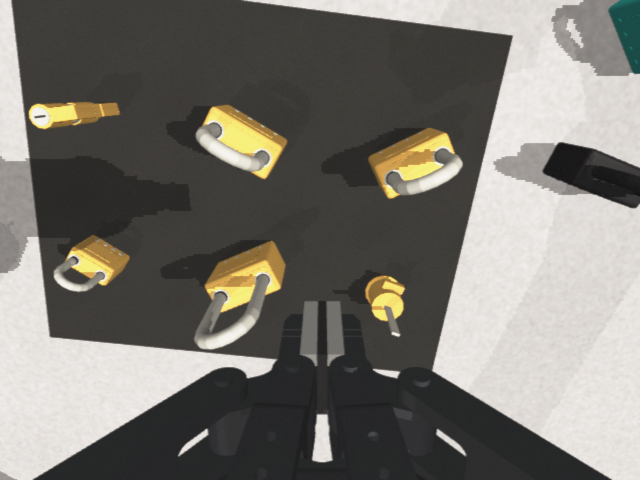

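The wrist view shows the far lock's leg roots at (212,131) and (263,160) and its crown near (228,157). The near lock's roots are at (395,181) and (442,157), with the crown near (427,184).

```bash
python3 - <<'E'
from h import *
import pickle; s=pickle.load(open("s1.pkl","rb"))
im=cv2.imread("pics/w1.png")
for k,r,c in(("far",[(212,131),(263,160)],(228,157)),("near",[(395,181),(442,157)],(427,184))):
    a,b=[plane("wrist",*p,55,s) for p in r]; print(k,"roots",a,b,"mid",(a+b)[:2]/2,"dist",np.linalg.norm(a-b),"ang",np.degrees(np.arctan2(*(b-a)[1::-1])),"crown",plane("wrist",*c,107,s))
x=cv2.resize(im[80:230,170:480],None,fx=2.5,fy=2.5,interpolation=cv2.INTER_CUBIC); cv2.imwrite("pics/w1z.png",x)
E
```

```text
far roots [634.12986837  83.48911554  55.        ] [612.59852834  46.5108904   55.        ] mid [623.36419836  65.00000297] dist 42.790042511604064 ang -120.21099291169972 crown [622.4199974   61.27082145 107.        ]
near roots [596.31721969 -54.90954601  55.        ] [614.71392675 -89.55305518  55.        ] mid [605.51557322 -72.23130059] dist 39.22513936261556 ang -62.030403074742516 crown [604.88604845 -66.62095578 107.        ]
```

View pics/w1z.png

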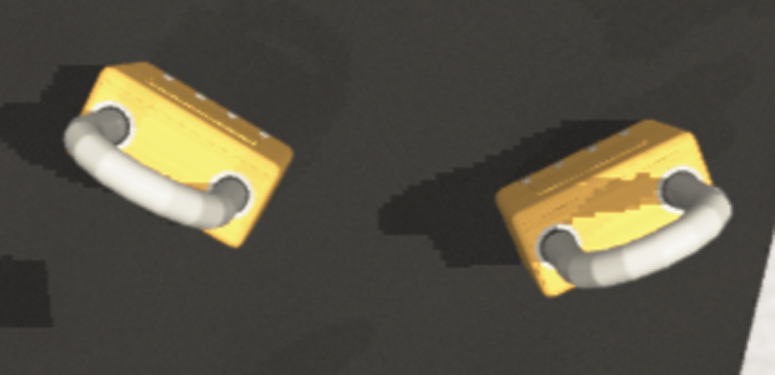

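Emit:
move_arm:
  series:
    - [[0.024,-0.03,0],0]
    - [[0.048,-0.061,0],0]
    - [[0.048,-0.061,0.04],0]
    - [[0.048,-0.061,0.08],0]
    - [[0.048,-0.061,0.095],0]

```text
clock: 2.95
eef_pos: [621.7, 59.0, 133.6]
tool_rot: [3.141, 0.006, -0.005]
force: [-0.1, 0.1, 0.8]
width: 0.1
```

Emit:
move_arm:
  series:
    - [[0,0,0],0]

```text
clock: 3.08
eef_pos: [621.4, 57.7, 133.3]
tool_rot: [3.14, 0.007, -0.007]
force: [1.1, 0.1, 0.7]
width: -0.1
```

```bash
python3 - <<'E'
from h import *
s=read_state(); print(s["eef_pos"],s["force"])
w=get_image("wrist"); a=get_image("scene"); b=get_image("side")
cv2.imwrite("pics/side1.png",b); cv2.imwrite("pics/scene1.png",a)
tip=s["eef_pos"]
o=[]
for n,i in(("scene",a),("side",b)):
    u=proj(n,tip); print(n,u); x,y=(int(v) for v in u); o.append(cv2.resize(i[y-40:y+60,x-50:x+50],(400,400),interpolation=cv2.INTER_CUBIC))
cv2.imwrite("pics/z2.png",np.hstack(o)); cv2.imwrite("pics/w2.png",w)
E
```

```text
[621.3799437   57.72256918 133.30154696] [1.09672428 0.05036488 0.7335024 ]
scene [360.08505044 206.61400346]
side [284.72628029 243.87552319]
```

View pics/z2.png

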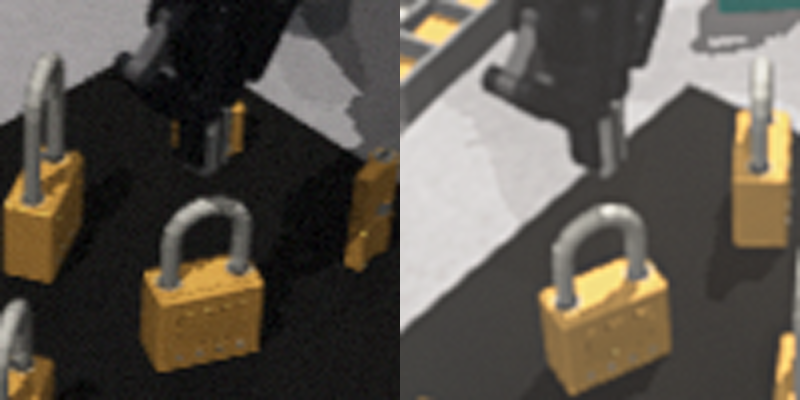

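View pics/w2.png

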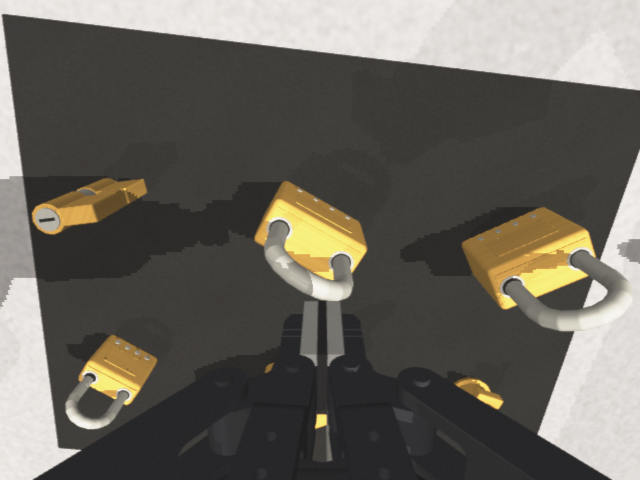

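The tip stands just above the far lock's crown in both outside views. In the wrist view the sockets are at (280,229) and (342,263) and the crown is near (305,287). I'll compute the correction.

```bash
python3 - <<'E'
from h import *
s=read_state(); print(s["eef_pos"],s["qd"].round(3))
print("rootmid",plane("wrist",311,246,55,s),"crown",plane("wrist",305,287,107,s))
for z,(n,u,v) in ((111,("scene",360+(207-200)/4,206-40+198/4)),(111,("side",284-50+207/4,243-40+205/4))): print(n,plane(n,u,v,z))
for n in("scene","side"):print(n,"tip err at z",plane(n,*((360+2.5,206-40+43) if n=="scene" else (234+51.5,203+43)),133.3))
for p in((479,277),(590,238)): pass
print("near rootmid",plane("wrist",546,272,55,s),"crown",plane("wrist",577,323,107,s))
E
```

```text
[622.80813543  58.27455108 135.11843625] [-0.005 -0.006 -0.004 -0.003 -0.002 -0.003 -0.001]
rootmid [625.2385477  64.6109804  55.       ] crown [624.81989619  66.06974811 107.        ]
scene [625.79510714  59.64524584 111.        ]
side [618.21493224  61.96862853 111.        ]
scene tip err at z [629.9584203   54.88362719 133.3       ]
side tip err at z [616.80220032  62.1593115  133.3       ]
near rootmid [608.12099281 -72.41642085  55.        ] crown [605.34221733 -60.92806837 107.        ]
```

Emit:
move_arm:
  series:
    - [[0.002,-0.005,0.008],0]
    - [[0.002,-0.005,0.016],0]
    - [[0.002,-0.005,0.02],0]
    - [[0.002,-0.005,0.02],0]

```text
clock: 3.72
eef_pos: [624.4, 63.2, 114.6]
tool_rot: [3.14, 0.004, -0.006]
force: [0.5, -0.4, -0.1]
width: 0.1
```

Emit:
move_arm:
  series:
    - [[0,0,0.003],0]
    - [[0,0,0.006],0]
    - [[0,0,0.009],0]
    - [[0,0,0.009],0]

```text
clock: 4.22
eef_pos: [624.5, 63.2, 105.7]
tool_rot: [3.14, 0.004, -0.006]
force: [-0.7, 0.7, 2.3]
width: -0.1
```

Emit:
move_arm:
  series:
    - [[0,0,0.002],0]
    - [[0,0,0.004],0]
    - [[0,0,0.006],0]
    - [[0,0,0.006],0]

```text
clock: 4.72
eef_pos: [624.4, 63.2, 99.5]
tool_rot: [3.14, 0.004, -0.006]
force: [-0.6, 0.0, 3.9]
width: -0.1
```

Emit:
move_arm:
  series:
    - [[0,0,0.001],0]
    - [[0,0,0.002],0]
    - [[0,0,0.002],0]

```text
clock: 5.1
eef_pos: [624.4, 63.2, 97.4]
tool_rot: [3.14, 0.004, -0.006]
force: [-1.4, 0.3, 4.5]
width: 0.1
```

Emit:
move_arm:
  series:
    - [[0,0,0.001],0]
    - [[0,0,0.001],0]

```text
clock: 5.35
eef_pos: [624.5, 63.2, 96.4]
tool_rot: [3.14, 0.004, -0.006]
force: [-1.2, -1.3, 4.3]
width: 0.3
```

Emit:
move_arm:
  series:
    - [[0,0,0.001],0]
    - [[0,0,0.001],0]

```text
clock: 5.6
eef_pos: [624.6, 63.2, 95.8]
tool_rot: [3.14, 0.004, -0.006]
force: [-1.1, 0.6, 7.1]
width: -0.1
```

Emit:
move_arm:
  series:
    - [[0,0,0.001],0]
    - [[0,0,0.001],0]

```text
clock: 5.85
eef_pos: [624.8, 63.2, 95.5]
tool_rot: [3.141, 0.003, -0.006]
force: [-1.8, -0.7, 8.7]
width: -0.0
```

Emit:
move_arm:
  series:
    - [[0,0,0.001],0]
    - [[0,0,0.001],0]

```text
clock: 6.1
eef_pos: [624.9, 63.2, 95.4]
tool_rot: [3.141, 0.003, -0.006]
force: [-2.7, -0.5, 9.2]
width: 0.1
```

Emit:
move_arm:
  series:
    - [[0,0,0.002],0]
    - [[0,0,0.002],0]
    - [[0,0,0.002],0]

```text
clock: 6.48
eef_pos: [625.3, 63.1, 94.9]
tool_rot: [3.141, 0.002, -0.006]
force: [-2.8, -0.1, 13.0]
width: 0.1
```

Emit:
move_arm:
  series:
    - [[0,0,0.003],0]
    - [[0,0,0.003],0]
    - [[0,0,0.003],0]

```text
clock: 6.85
eef_pos: [626.0, 62.8, 94.2]
tool_rot: [3.141, -0.0, -0.007]
force: [-4.2, 0.3, 18.2]
width: 0.0
```

The force rose on the spring to 18 N, so the shackle is home. I'll lift off.

Emit:
move_arm:
  series:
    - [[0,0,-0.005],0]
    - [[0,0,-0.02],0]
    - [[0,0,-0.045],0]
    - [[0,0,-0.07],0]
    - [[0,0,-0.07],0]

```text
clock: 7.48
eef_pos: [627.5, 63.1, 166.2]
tool_rot: [3.141, -0.004, -0.007]
force: [1.0, 0.2, -1.0]
width: 0.2
```

Emit:
move_arm:
  series:
    - [[-0.006,0.035,0],0]
    - [[-0.012,0.07,0],0]
    - [[-0.018,0.1,0],0]
    - [[-0.02,0.13,0],0]
    - [[-0.02,0.133,0],0]

```text
clock: 8.1
eef_pos: [605.6, -73.0, 165.2]
tool_rot: [3.14, -0.003, -0.011]
force: [-0.5, 0.6, -0.3]
width: 0.6
```

Emit:
move_arm:
  series:
    - [[0,0,0.01],0]
    - [[0,0,0.02],0]
    - [[0,0,0.03],0]
    - [[0,0,0.03],0]

```text
clock: 8.6
eef_pos: [604.9, -72.2, 133.8]
tool_rot: [3.14, -0.0, -0.01]
force: [0.7, -0.1, 0.1]
width: -0.1
```

```bash
python3 - <<'E'
from h import *
s=read_state(); print(s["eef_pos"],s["tool_rot"],s["force"])
import pickle; pickle.dump(s,open("s3.pkl","wb"))
w=get_image("wrist"); a=get_image("scene"); b=get_image("side")
o=[cv2.resize(i,(400,400),interpolation=cv2.INTER_CUBIC) for i in(a[185:295,285:395],b[195:305,250:360])]
cv2.imwrite("pics/z3.png",np.hstack(o)); cv2.imwrite("pics/w3.png",w)
E
```

```text
[604.90820068 -72.21371279 133.79562417] [ 3.14023304e+00 -1.23795524e-04 -9.89515181e-03] [ 0.666498   -0.13104538  0.05789036]
```

View pics/w3.png

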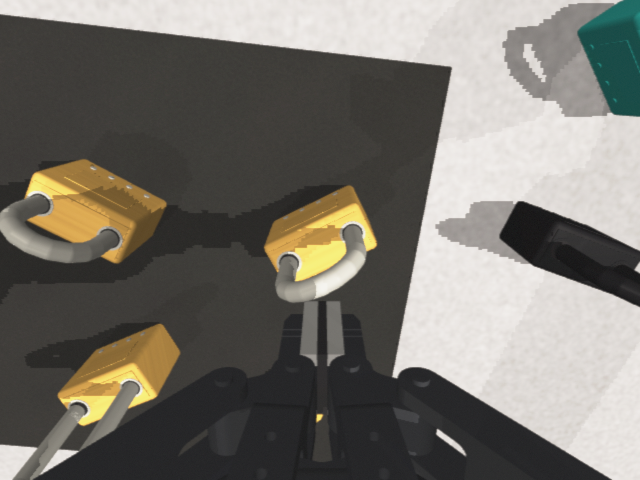

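View pics/z3.png

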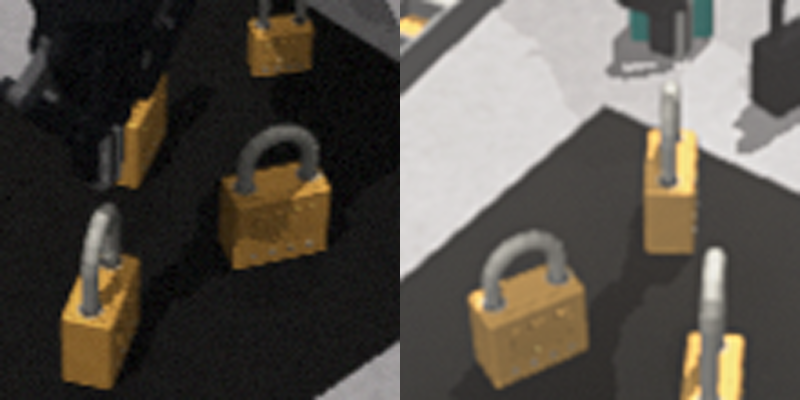

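The far lock is now visibly lower and standing in place. The near lock's sockets are at (289,264) and (353,231), so its midpoint sits almost directly under the tool. It needs only +2 mm in x.

Emit:
move_arm:
  series:
    - [[0.002,0,0.008],0]
    - [[0.002,0,0.016],0]
    - [[0.002,0,0.02],0]
    - [[0.002,0,0.02],0]

```text
clock: 9.25
eef_pos: [607.6, -72.9, 114.7]
tool_rot: [3.14, -0.002, -0.011]
force: [0.3, 0.2, -0.3]
width: -0.1
```

Emit:
move_arm:
  series:
    - [[0,0,0.003],0]
    - [[0,0,0.006],0]
    - [[0,0,0.009],0]
    - [[0,0,0.009],0]

```text
clock: 9.75
eef_pos: [607.8, -73.0, 105.9]
tool_rot: [3.14, -0.002, -0.011]
force: [-0.2, -0.1, 4.2]
width: -0.2
```

Emit:
move_arm:
  series:
    - [[0,0,0.002],0]
    - [[0,0,0.004],0]
    - [[0,0,0.006],0]
    - [[0,0,0.006],0]

```text
clock: 10.25
eef_pos: [607.8, -73.0, 99.7]
tool_rot: [3.14, -0.002, -0.011]
force: [0.0, 0.2, 3.8]
width: 0.2
```

Emit:
move_arm:
  series:
    - [[0,0,0.001],0]
    - [[0,0,0.002],0]
    - [[0,0,0.003],0]
    - [[0,0,0.003],0]

```text
clock: 10.75
eef_pos: [607.8, -73.0, 96.6]
tool_rot: [3.14, -0.002, -0.011]
force: [-0.1, 0.1, 4.0]
width: 0.1
```

Emit:
move_arm:
  series:
    - [[0,0,0.001],0]
    - [[0,0,0.002],0]
    - [[0,0,0.002],0]

```text
clock: 11.12
eef_pos: [608.1, -73.0, 95.4]
tool_rot: [3.14, -0.003, -0.011]
force: [-0.9, 0.6, 9.5]
width: 0.2
```

Emit:
move_arm:
  series:
    - [[0,0,0.002],0]
    - [[0,0,0.002],0]
    - [[0,0,0.002],0]

```text
clock: 11.5
eef_pos: [608.6, -72.9, 94.8]
tool_rot: [3.14, -0.004, -0.011]
force: [-3.0, 0.9, 12.8]
width: 0.1
```

Emit:
move_arm:
  series:
    - [[-0.001,0,0.003],0]
    - [[-0.001,0,0.003],0]
    - [[-0.001,0,0.003],0]

```text
clock: 11.88
eef_pos: [608.6, -72.9, 94.1]
tool_rot: [3.14, -0.007, -0.011]
force: [-3.2, 0.9, 17.5]
width: -0.1
```

Emit:
move_arm:
  series:
    - [[0,0,-0.005],0]
    - [[0,0,-0.02],0]
    - [[0,0,-0.05],0]
    - [[0,0,-0.1],0]
    - [[0,0,-0.14],0]

```text
clock: 12.5
eef_pos: [607.8, -72.8, 236.0]
tool_rot: [3.14, -0.008, -0.011]
force: [0.8, -0.9, -0.5]
width: 0.2
```

Emit:
move_arm:
  series:
    - [[-0.03,0.03,0],0]
    - [[-0.06,0.06,0],0]
    - [[-0.06,0.06,0],0]
    - [[-0.06,0.06,0],0]

```text
clock: 13.0
eef_pos: [547.7, -131.7, 236.0]
tool_rot: [3.14, -0.009, -0.011]
force: [-0.1, 0.2, -0.2]
width: 0.4
```

```bash
python3 - <<'E'
from h import *
s=read_state(); print(s["eef_pos"],s["tool_rot"],s["force"])
w=get_image("wrist"); a=get_image("scene"); b=get_image("side")
o=[cv2.resize(i,(400,400),interpolation=cv2.INTER_CUBIC) for i in(a[185:295,285:395],b[195:305,250:360])]
o2=[cv2.resize(cv2.imread(f"pics/{n}0.png")[y:y+110,x:x+110],(400,400),interpolation=cv2.INTER_CUBIC)for n,y,x in(("scene",185,285),("side",195,250))]
cv2.imwrite("pics/z4.png",cv2.resize(np.vstack([np.hstack(o2),np.hstack(o)]),(600,600))); cv2.imwrite("pics/w4.png",w)
E
```

```text
[ 547.65805887 -131.71735537  235.95916868] [ 3.14029782 -0.00853622 -0.01083292] [-0.1167899   0.22954031 -0.19773597]
```

View pics/z4.png

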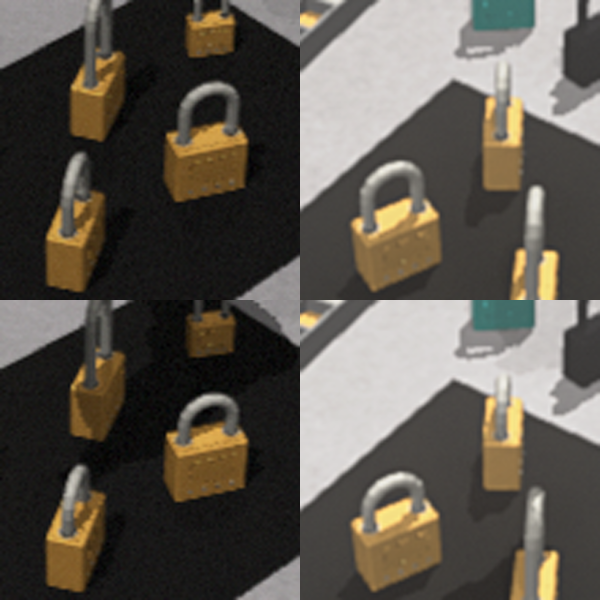

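Both short shackles are down and their bodies match the "before" pictures. The long and small locks are unchanged, so I'll hand in.

```bash
python3 -c "
from cell import *
print(finish_job())"
```

```text
the job is handed in; nothing more can be done
None
```

I pressed both large short-shackled padlocks shut with the closed fingertips and handed the job in at about 13 s of the 32 s allowed.

- **Travel and force:** Each shackle slid down at about 4–5 N. From a tool height of about 96 mm the force climbed against the inner spring, to about 18 N at 94 mm. The home height was expected at 97 mm, so both shackles reached home.
- **Last pictures:** Compared with the pictures from before, both shackles are lower and the two bodies stand where they did. The long padlock and the part of the small one in view look unchanged. I did not look closely at the other objects again, but the arm only passed well above them. It ended clear of everything, with no force on the wrist.
- **Disagreements:** Position estimates for the lock centres differed between cameras by several millimetres, and by about 10 mm for one rough wrist-view reading. I used the leg sockets seen from the wrist camera. During the hardest pressing the tool drifted 1–2 mm sideways, with no visible effect on the locks.

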